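# Uncover the filter and index its slide to the test port

## Task

Lift the yellow cover off the filter and set it gently, upright and fully home, in the blue-and-black holder; the holder's blue cheeks leave no room for fingers on the sides you first hold, so put the cover down on the way (the black mat is free for that) and take it again crosswise. Then pull up the red spring knob, slide the carriage one notch towards the blue test port, and let the plunger spring back fully into that notch. Leave the foam block, the screwdriver and the parts bin where they are, and do not let the cover drop.

Things in the scene. Friction and masses are not known exactly. Their poses are not given: they have to be found in the camera images.
- fixture: Fixed indexing jig: grey base plate 112 (x) x 280 (y) x 12 mm with a steel index bar, notched every 40 mm, and two rails along its y. On it an aluminium carriage plate 110 x 160 mm, top at z = 38 mm, slides along the jig's y with filter, cheeks and red knob. Origin: centre of the base's underside, z up; yaw varies.
- filter (a point): Centre of the filter's foot on the carriage plate (z = 38 mm), at jig x = 0, y = 40 mm + carriage value. Steel filter 46 (x) x 30 (y) mm, 36 mm high with its brass screws. Two white cheeks stand at x = +-36 to +-44 mm from here, 44 mm long in y and 58 mm high, level with the cover's top, 4 mm from it: there the cover can be gripped only on its +y and -y faces.
- port (a point): Middle of the front of the fixed blue test port (block 36 x 40 mm, top at z = 78 mm, lying to +x of this point) at jig x = 70, y = 80, z = 64 mm: the filter is opposite it when the carriage is one notch (40 mm) on, in jig +y.
- carriage (a joint): Slide of the carriage along the jig's +y, m: about 0 at the start, pin engaged; notches at -0.040, 0, 0.040, 0.080 (travel -0.045 to 0.085). Wanted: 0.040, towards the port. Engaged it has about +-2 mm of play; freed, it slides with 2 N of friction and stays where left.
- plunger (a joint): Lift of the red knob and its pin, straight up, m: 0 down in a notch, stop at 0.016. The pin clears the notched bar from 0.011: lift 0.012 or more to slide. The spring pulls down with 6 N at 0, 10 N at the stop. Let down within 3 mm of a notch the round-ended pin drops in; elsewhere it rests on the bar at 0.011.
- knob (a point): Centre of the red knob: upright cylinder, 30 mm diameter, 26 mm high (13 mm below to 13 mm above this point), at jig x = 0, y = -50 mm + carriage value, 70 mm above the bench when down. Below it a 12 mm stem and a dark boss of 26 mm diameter, its top 24 mm under this point. Moves with carriage and plunger.
- cover: Loose yellow cover, a box open below: 64 (x) x 46 (y) x 58 mm high, walls 3 mm, about 0.1 kg. Origin: centre of its open underside, z up. Starts on the carriage plate (underside z = 38 mm) over the filter, its x along the jig's x. Lift it straight up, 60 mm to clear the cheeks. A half turn makes no difference.
- holder: Fixed holder: black floor 96 (x) x 80 (y) mm, top at z = 6 mm; two blue cheeks along x (56 mm long, inner faces at y = +-27, 8 mm thick, tops at z = 64 mm); blue lips 6 mm high at x = +-39 mm. Origin: centre of underside; yaw varies. The cover stands on the floor, its 64 mm along x, 4 mm free at each cheek, 7 mm at each lip; there only its end faces (64 mm apart) can be gripped.
- mat: Fixed black rubber mat on the bench, 130 x 130 x 2 mm, empty: a place to put the cover down. Origin: centre of its underside. It and the holder may change places.
- foam: Loose white foam block 75 x 120 x 45 mm, bystander. Origin: centre of its underside.
- driver: Loose screwdriver with a black handle, 190 mm long (along its x) and 26 mm thick, lying on the bench, bystander. Origin: under its middle.
- bin: Loose blue open parts bin 90 x 110 x 45 mm, bystander. Origin: centre of its underside.
Things that resemble listed ones, but are neither listed nor needed, are in the scene too. What is meant by the cover is not pink, and is the smaller of those in its own colour. What is shaped like the holder but turquoise is not meant.

How it is judged (in metres and radians):
On the way, in this order (a step that is already met when the one before it is completed fails the run):
1. the cover stands fully home in the holder, let go (x of cover in the frame of holder between -0.009 and 0.009 m and y of cover in the frame of holder between -0.006 and 0.006 m and z of cover in the frame of holder between 0.002 and 0.0095 m and angle between cover's own z axis and vertical below 0.06 rad and angle between the x axis of cover and the x axis of holder, either way round below 0.2 rad and contact force between the fingers and cover below 0.1 N), for 0.2 s.
2. then the red knob is pulled up until its pin is clear of the notch (value of joint plunger above 0.01 m), for 0.1 s.
At the end, for the whole second after the job is handed in: Cover released, at rest on the holder's floor: within 9 mm of its centre along x, 6 mm across, upright to 0.06 rad, square to 0.2 rad, underside within 3.5 mm of the floor. Carriage at rest one notch on (joint 0.040 within 4 mm), plunger down in it (under 3 mm) (all of step 1 and linear speed of cover below 0.02 m/s and value of joint carriage between 0.036 and 0.044 m and value of joint plunger below 0.003 m and velocity of joint carriage between -0.01 and 0.01 m/s); the robot touches nothing.
It fails at once if the cover is dropped (moves faster than 0.5 m/s while not held) (linear speed of cover above 0.5 m/s and contact force between the fingers and cover below 0.05 N).
It fails at once if the foam block is shifted by more than 30 mm (distance of foam from where it was at the start of the episode above 0.03 m).
It fails at once if the screwdriver is shifted by more than 30 mm (distance of driver from where it was at the start of the episode above 0.03 m).
It fails at once if the parts bin is shifted by more than 30 mm (distance of bin from where it was at the start of the episode above 0.03 m).
It also fails if it takes over 67 s, if anything falls off the work surface, if the arm or the gripper's body presses on something with over 40 N, if the wrist force passes 120 N, or if a joint passes its speed limit or range.

## Robot

A 7-joint arm with a two-finger parallel gripper is mounted at the origin on the work surface. World frame = base frame: x ahead of the robot, y to its left, z up, the work surface at z = 0. Lengths are in m, angles in degrees, forces in N, time in s.
With the tool pointing down it reaches from about 0.425 to 0.875 m from the base axis. Payload 8.4 kg.
Tool frame: the origin (TCP) lies on the centre line of the jaws, within the pads' length; the fingertips stand 17 mm ahead of it and the grasp point (between the pads) lies 2 mm behind it; z points along the fingers, y is the direction in which the jaws open and shut (so a half turn about z gives the same grasp; the last joint's range is limited). The gripper opens to 85 mm and grips with 20 to 120 N. Pads are 22 mm wide; open, the fingers measure 114 mm over their backs; the gripper's body (76 mm by 85 mm) begins 54 mm behind the grasp point. The pads swing forward as they close: fully open they stand 13 mm farther back than shut.
Start: joints at [-71.402, 19.091, 2.286, 83.961, -0.768, 76.965, -3.352], TCP at [0.267, 0.592, 0.227] pointing down, gripper open.
Joint ranges: [-147.57, 147.57], [-21.85, 119.76], [-74.77, 79.35], [14.55, 137.4], [-85.83, 265.84], [4.83, 119.75], [-152.11, 152.11]. Speed limits (degrees/s): [127.2, 127.2, 159.86, 159.86, 180, 180, 180].

## Interface

Orientations are given as [roll, pitch, yaw] about the fixed x, y, z axes, in that order (R = Rz(yaw) Ry(pitch) Rx(roll)).
In Python, from workcell import observe, snapshot, camera_model, hand_in, cut_out gives the robot as it stands.
- The arm moves only by the tool carry_out, never from a script. Its argument "increments" is a list of rows, each a list of 3 entries, a list of its own where there are three numbers: the closure, from 0 (fully open) to 1 (shut), then the shift along the tool's x, y, z in mm, then the turn, a rotation vector about the tool's x, y, z in degrees. A call has exactly 8 rows; each row shifts and turns the commanded pose from where the row before left it, along the tool's axes as they then stand; what a row does not reach is not made up. A row lasts 1/10 s, in which the tool goes at most 50 mm and 8.59 degrees, less where a joint would pass 70% of its speed; a pose out of reach is approached as far as the arm can. A call is refused whole if a number of a shift passes 50 or a number of a turn 8.59, either way. A call with a gripper value outside its range is refused whole. The fingers move at their own pace and stop on an object; "force" is the grip in N (left out, the last holds). Time passes only in rows, so rows that do not move let the fingers close, or fill a call up. It gives the time, the measured TCP pose, the force and the opening at its end, in the units of the state.
- observe(): the state, without advancing time (a new reading comes with each control period).
- snapshot(name): name is "scene" or "top" or "wrist"; returns the picture (384x512x3 uint8, red, green, blue); there is no depth.
- camera_model(name): a dict with "fov_y" (degrees; the focal length in pixels is half the picture's height over the tangent of half this angle, whatever the lens; pixels are square), "cx", "cy" (the principal point, pixels), "k1" (the pictures are not rectified: a ray, as slopes to the right and down, at radius r is drawn at 1 + k1 r^2 times it, then the intrinsics apply), "extrinsics" (4x4, takes a point from camera to world coordinates). Camera axes: x right, y down, z forward; pixel columns grow to the right and rows downward; lengths in m; the calibration is good to about 2 mm. A picture is of the moment at which its call begins: read the wrist's pose just before it. camera_model takes no time and is no camera call; for the wrist camera it gives the pose at the moment of the call.
- hand_in(): hands the job in, once; it reports no verdict.
Trained networks look in the newest picture that a camera, given by its name, has taken for a name from the list of things; names that differ only in an ending like _2 or _b are one class to them, and where a whole thing is asked for, a point or a joint stands for the part that bears it (a point fixed in the world has none). Each returns a list of dicts, best first, with "confidence" (0 to 1); they miss things now and then, are a little off and sometimes report something else, mostly with a low value. They report only what shows in the picture. A call takes as long as a camera call. They do not tell look-alikes from the thing itself.
- cut_out(camera, thing): "region" (384x512 bool, what is visible of it) and "extent" ([left, top, width, height] in pixels, round what is visible of it).
The state is a dict: "t": time; "joint_positions": joint angles; "joint_velocities": joint speeds; "joint_efforts": joint torques, N m; "position": TCP position; "tool_rot": TCP orientation; "wrist_force": force on the tool from outside, world axes, zero at the start; "wrist_torque": the same for the moment, N m; "finger_gap": finger opening in m.
Only numpy, scipy, OpenCV 4.12 (cv2) and the standard library are available. Lean on these libraries where they do the work, as an engineer would, in place of code of your own. Each camera call takes 0.05 s, during which the arm holds its last target. There are 200 camera calls.

## Working session

There is one attempt and no reset: what is moved stays moved. The work goes in short steps, Python scripts to look and compute and a tool call to move; the robot and the scene stay as the last step left them, time stands still between calls to the robot, and variables do not carry over. Pictures are saved under pics/ and viewed, about 8 in all and at most 12, crops included, and the job is handed in when it is done.

Besides the shell and the picture viewer there is one more tool, called after ">>>" as name(argument=value, ...) on one line, values as JSON. carry_out: Moves the arm, as the interface text tells. Its arguments: {"type":"object","properties":{"increments":{"type":"array","items":{"type":"array"}},"force":{"type":"number"}},"required":["increments"]}

```bash
ls; mkdir -p pics; cat > h.py <<'E'
import numpy as np, cv2
from workcell import observe, snapshot, camera_model, hand_in, cut_out
def K(m):
    f=192/np.tan(np.radians(m["fov_y"])/2); return f
def proj(m,P):
    P=np.atleast_2d(P); T=np.linalg.inv(np.array(m["extrinsics"])); c=P@T[:3,:3].T+T[:3,3]
    s=c[:,:2]/c[:,2:]; r2=(s**2).sum(1,keepdims=True); s=s*(1+m["k1"]*r2)
    return s*K(m)+[m["cx"],m["cy"]]
def back(m,uv,z):
    uv=np.atleast_2d(np.array(uv,float)); d=(uv-[m["cx"],m["cy"]])/K(m); s=d.copy()
    for _ in range(30): s=d/(1+m["k1"]*(s**2).sum(1,keepdims=True))
    T=np.array(m["extrinsics"]); r=np.c_[s,np.ones(len(s))]@T[:3,:3].T; o=T[:3,3]
    return o+r*((z-o[2])/r[:,2])[:,None]
def shot(n,f=None):
    im=snapshot(n); 
    if f: cv2.imwrite(f"pics/{f}.png",im[:,:,::-1])
    return im
E
python3 - <<'E'
from h import *
a=shot("top","top0");b=shot("scene","scene0")
for c in ("top","scene"):
    m=camera_model(c);print(c,m["fov_y"],m["cx"],m["cy"],m["k1"],np.round(m["extrinsics"],3).tolist())
    for t in ("cover","holder","fixture","knob","mat","foam","driver","bin"):
        print(t,[(round(d["confidence"],2),d["extent"]) for d in cut_out(c,t)])
print(observe())
cv2.imwrite("pics/both.png",cv2.resize(a,(800,600),interpolation=cv2.INTER_CUBIC)[:,:,::-1])
cv2.imwrite("pics/sc.png",cv2.resize(b,(800,600),interpolation=cv2.INTER_CUBIC)[:,:,::-1])
E
```

```text
pics
top 45.37455651557368 254.95610910485564 192.6484693745706 -0.15534073084186537 [[0.027, -0.981, 0.192, 0.297], [-0.999, -0.031, -0.019, -0.006], [0.025, -0.192, -0.981, 1.405], [0.0, 0.0, 0.0, 1.0]]
cover [(0.77, [117.9, 227.2, 38.4, 39.1]), (0.76, [151.8, 173.6, 22.8, 26.9]), (0.66, [172.0, 129.2, 24.6, 24.0])]
holder [(0.94, [341.2, 240.5, 30.7, 29.5]), (0.58, [338.6, 189.4, 28.6, 37.9])]
fixture [(0.6, [135.2, 156.0, 93.5, 57.6])]
knob []
mat [(0.69, [278.4, 179.4, 41.6, 40.9])]
foam [(0.62, [315.0, 138.1, 46.1, 26.8]), (0.44, [192.5, 182.1, 3.6, 8.4])]
driver [(0.84, [201.1, 253.6, 58.6, 16.3])]
bin [(0.88, [237.9, 119.0, 37.8, 40.1])]
scene 48.61934209434803 252.41613860819933 191.65183830613103 -0.11420535808317092 [[-0.28, 0.715, -0.641, 1.25], [0.96, 0.207, -0.189, 0.174], [-0.002, -0.668, -0.744, 0.873], [0.0, 0.0, 0.0, 1.0]]
cover [(0.89, [349.8, 201.7, 22.2, 29.2]), (0.82, [375.1, 163.9, 38.5, 43.9]), (0.58, [313.5, 264.9, 37.8, 30.3])]
holder [(0.9, [136.5, 157.1, 27.5, 35.7]), (0.66, [152.6, 122.4, 37.1, 31.9])]
fixture [(0.57, [285.5, 194.7, 110.4, 79.8])]
knob [(
[... 323 characters left out ...]
oint_positions': array([-71.40302802,  19.08851225,   2.28371617,  83.96022061,
        -0.76762291,  76.96409813,  -3.35042819]), 'joint_velocities': array([ 0.05888049,  0.10131078, -0.04166301, -0.06322573, -0.00817173,
       -0.04744128, -0.0182447 ]), 'joint_efforts': array([-4.51399524e-05, -6.58297706e+01,  1.36319820e+00, -4.05837286e+01,
        1.66818628e-02,  2.67966803e-03,  2.76777581e-05]), 'position': array([0.26726796, 0.59249791, 0.22744355]), 'tool_rot': array([ 1.79997713e+02, -1.31883538e-03,  1.55721208e+02]), 'wrist_force': array([-0.49128904,  0.44601276, -0.34597415]), 'wrist_torque': array([-0.00379724,  0.021906  , -0.0265239 ]), 'finger_gap': 0.08541110874095992}
```

View pics/both.png

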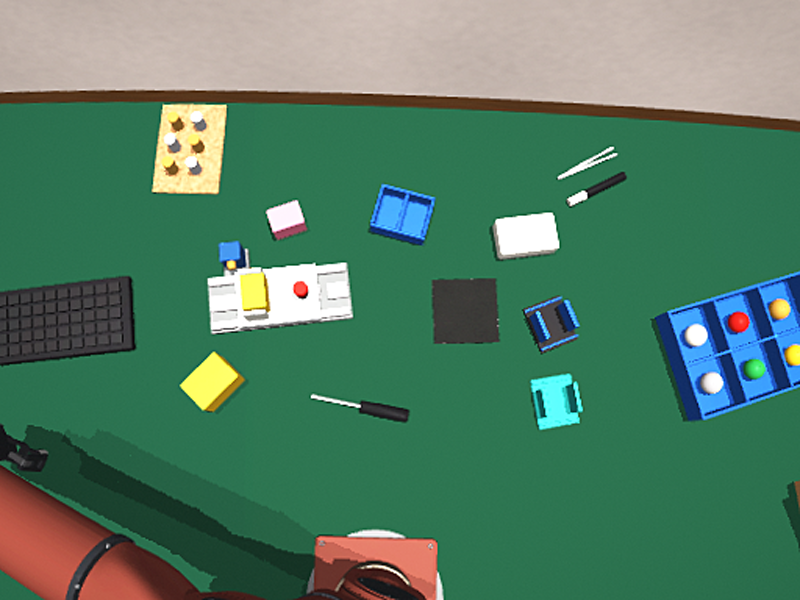

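View pics/sc.png

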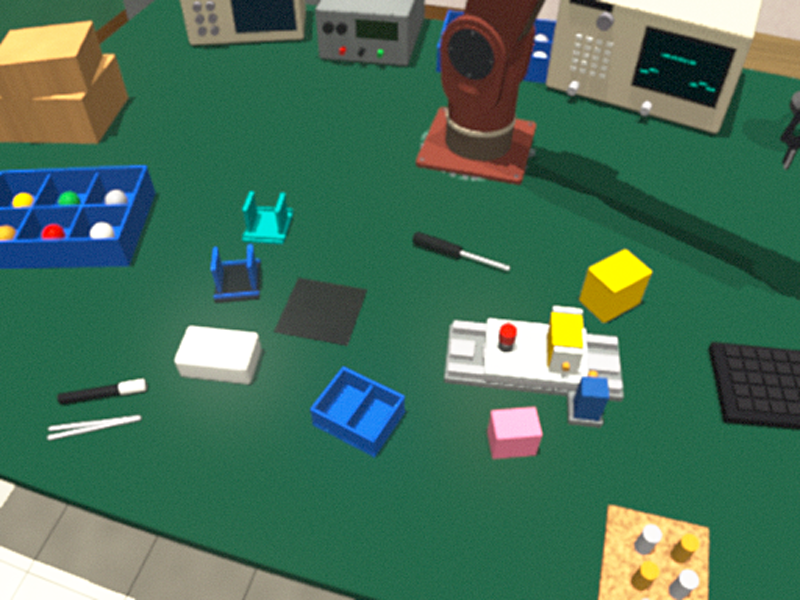

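The top view has four candidates for the cover. In 512x384 pixels they are:
- Yellow on the jig, at (163,187).
- Large yellow, at (137,246).
- Pink, at (184,141).
- The turquoise holder look-alike at (356,256), against the blue-and-black holder at (353,208).

The small yellow one on the jig and the blue-and-black holder fit the description. I'll confirm them in a crop while I measure.

```bash
python3 - <<'E'
from h import *
a=cv2.imread("pics/top0.png"); m=camera_model("top")
shot("top")
def rect(c,t,i,z,m):
    d=cut_out(c,t)
    r=d[i]["region"].astype(np.uint8); ct=max(cv2.findContours(r,0,2)[0],key=cv2.contourArea)[:,0]
    P=back(m,ct,z)[:,:2]; b=cv2.minAreaRect((P*1000).astype(np.float32)); return np.round(b[0]),np.round(b[1]),round(b[2],1)
for t,z in (("cover",.096),("holder",.03),("fixture",.02),("mat",.002),("foam",.045),("driver",.013),("bin",.045)):
    for i in range(3):
        try: print(t,i,*rect("top",t,i,z,m))
        except Exception as e: break
# colour-based
hsv=cv2.cvtColor(a,cv2.COLOR_BGR2HSV)
for n,lo,hi,z,box in (("yel",(22,120,120),(34,255,255),.096,(148,170,180,204)),("red",(0,150,100),(10,255,255),.083,(183,175,205,196))):
    x0,y0,x1,y1=box; k=np.zeros(a.shape[:2],np.uint8); k[y0:y1,x0:x1]=cv2.inRange(hsv,lo,hi)[y0:y1,x0:x1]
    ct=max(cv2.findContours(k,0,2)[0],key=cv2.contourArea)[:,0]
    b=cv2.minAreaRect((back(m,ct,z)[:,:2]*1000).astype(np.float32)); print(n,b)
# fixture base corners from 800x600 view
fx=np.array([(209,279),(211,333),(353,319),(349,263)])*.64
print("fix corners",np.round(back(m,fx,.012)[:,:2],3).tolist())
w=camera_model("wrist");o=observe();print(np.round(w["extrinsics"],3).tolist(),w["fov_y"])
c1=cv2.resize(a[110:280,105:255],None,fx=3,fy=3,interpolation=2); c2=cv2.resize(a[110:280,280:390],None,fx=3,fy=3,interpolation=2)
cv2.imwrite("pics/crop.png",np.hstack([c1,c2]))
E
```

```text
cover 0 [562. 237.] [73. 59.] 4.1
cover 1 [704. 185.] [57. 63.] 21.4
cover 2 [392. 306.] [79. 93.] 47.7
holder 0 [ 381. -345.] [93. 91.] 9.5
fixture 0 [600. 208.] [181. 277.] 8.3
fixture 1 [ 553. -163.] [132. 129.] 4.0
mat 0 [593. 164.] [32. 29.] 47.0
mat 1 [604. 211.] [185. 280.] 8.4
mat 2 [ 558. -166.] [130. 130.] 3.2
foam 0 [ 704. -282.] [ 84. 129.] 6.9
foam 1 [741. -33.] [112. 102.] 75.6
driver 0 [354. -11.] [90. 29.] 80.3
driver 1 [578. 208.] [120. 167.] 6.6
yel ((561.3527221679688, 238.68801879882812), (75.59402465820312, 46.78345489501953), 8.288479804992676)
red ((574.8054809570312, 153.5990753173828), (27.33588981628418, 23.63182258605957), 2.9717748165130615)
fix corners [[0.603, 0.346], [0.494, 0.334], [0.531, 0.055], [0.644, 0.067]]
[[0.412, 0.865, 0.286, 0.194], [0.911, -0.391, -0.13, 0.626], [-0.0, 0.314, -0.949, 0.374], [0.0, 0.0, 0.0, 1.0]] 60.83170968347792
```

View pics/crop.png

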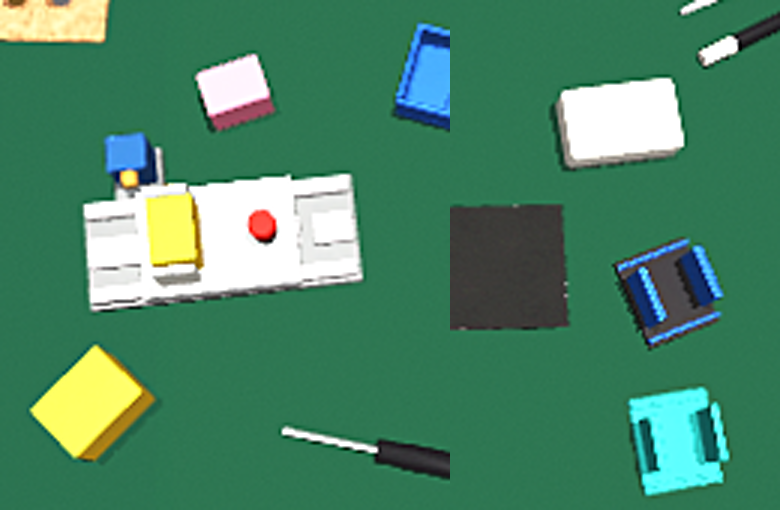

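The crop confirms it: the small yellow cover sits on the jig between the white cheeks, and the blue-and-black holder is right of the mat, with turquoise below it. I'll move to hover over the cover.

>>> carry_out(increments=[[0,[-37.6,-18.3,0],[0,0,0]],[0,[-37.6,-18.3,0],[0,0,0]],[0,[-37.6,-18.3,0],[0,0,0]],[0,[-37.6,-18.3,0],[0,0,0]],[0,[-37.6,-18.3,0],[0,0,0]],[0,[-37.6,-18.3,0],[0,0,0]],[0,[-37.6,-18.3,0],[0,0,0]],[0,[-37.6,-18.3,0],[0,0,0]]])

```text
t: 2.65
position: [0.4822, 0.3339, 0.2277]
tool_rot: [180.0, 0.0, 155.7]
wrist_force: [-0.3, 0.1, 0.6]
finger_gap: 0.0855
```

>>> carry_out(increments=[[0,[-37.6,-18.3,0],[0,0,0]],[0,[-37.6,-18.3,0],[0,0,0]],[0,[-37.6,-18.3,0],[0,0,0]],[0,[0,0,0],[0,0,-8.1]],[0,[0,0,0],[0,0,-8.1]],[0,[0,0,0],[0,0,-8.1]],[0,[0,0,0],[0,0,-8]],[0,[0,0,0],[0,0,0]]])

```text
t: 3.45
position: [0.5616, 0.2388, 0.2275]
tool_rot: [180.0, 0.0, -171.9]
wrist_force: [0.5, 0.5, -0.7]
finger_gap: 0.0854
```

```bash
python3 - <<'E'
from h import *
o=observe();print(o["t"],o["position"],o["tool_rot"],o["wrist_force"])
m=camera_model("wrist"); a=shot("wrist","w1")
print(np.round(m["extrinsics"],4).tolist())
b=a.copy()
def bx(yaw,o,w,h,z): 
    y=np.radians(yaw);R=np.array([[np.cos(y),-np.sin(y)],[np.sin(y),np.cos(y)]])
    q=np.array([[-w,-h],[w,-h],[w,h],[-w,h]])/2@R.T+o; return np.c_[q,np.full(4,z)]
cv2.polylines(b,[proj(m,bx(8,(.5622,.2395),.064,.046,.096)).astype(np.int32)],True,(255,0,255),1)
cv2.polylines(b,[proj(m,bx(8,(.568,.2),.112,.28,.012)).astype(np.int32)],True,(0,255,255),1)
cv2.imwrite("pics/w1o.png",cv2.resize(b,(800,600))[:,:,::-1])
E
```

```text
3.45 [0.56156626 0.23882768 0.22748001] [ 1.79995212e+02  3.61507335e-03 -1.71857834e+02] [ 0.48314179  0.52568826 -0.70392756]
[[-0.1407, 0.9399, 0.3111, 0.4816], [0.9901, 0.1335, 0.0444, 0.2276], [0.0002, 0.3142, -0.9493, 0.3743], [0.0, 0.0, 0.0, 1.0]]
```

View pics/w1o.png

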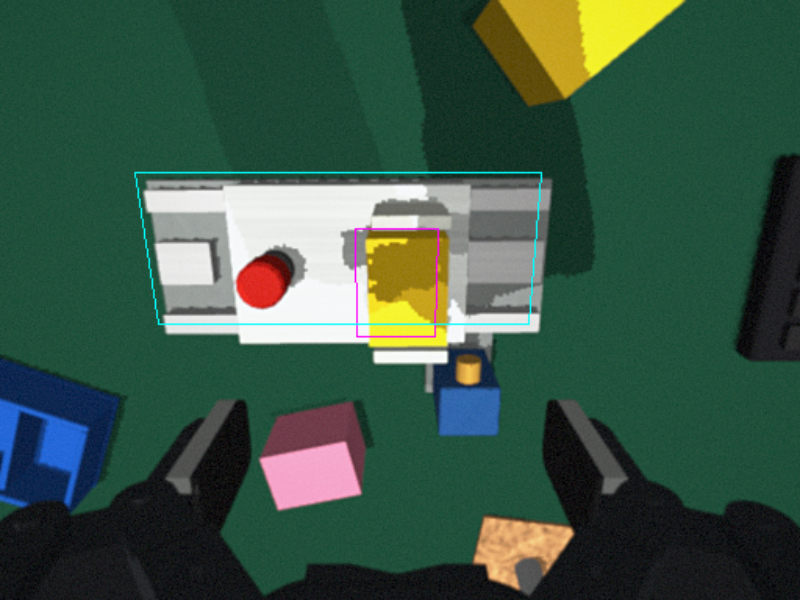

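```bash
cat >> h.py <<'E'
from scipy.optimize import minimize
def box(yaw,o,w,h,zs):
    y=np.radians(yaw);R=np.array([[np.cos(y),-np.sin(y)],[np.sin(y),np.cos(y)]])
    q=np.array([[-w,-h],[w,-h],[w,h],[-w,h]])/2@R.T+np.array(o); return np.vstack([np.c_[q,np.full(4,z)] for z in zs])
def fitbox(m,mask,p0,w,h,zs):
    mk=cv2.GaussianBlur(mask.astype(np.float32),(0,0),1.0)
    def f(p):
        hull=cv2.convexHull((proj(m,box(p[2]*1000,p[:2],w,h,zs))*16).astype(np.int32)) # yaw scaled
        r=np.zeros(mask.shape,np.float32); cv2.fillConvexPoly(r,hull,1.0,cv2.LINE_8,4)
        return ((cv2.GaussianBlur(r,(0,0),1.0)-mk)**2).sum()
    best=None
    p=np.array([p0[0],p0[1],p0[2]/1000])
    for s in (.012,.004,.0015):
        r=minimize(f,p,method="Nelder-Mead",options=dict(initial_simplex=np.vstack([p,p+[s,0,0],p+[0,s,0],p+[0,0,s]]),xatol=1e-5,fatol=.01)); p=r.x
    return np.round([p[0],p[1],p[2]*1000],4),r.fun,mask.sum()
E
python3 - <<'E'
from h import *
o=observe();m=camera_model("wrist");a=cv2.imread("pics/w1.png");hsv=cv2.cvtColor(a,cv2.COLOR_BGR2HSV)
print("TCP proj800",proj(m,o["position"])*800/512, "tips z",proj(m,o["position"]-[0,0,.004])*800/512)
k=cv2.inRange(hsv,(20,120,60),(36,255,255)); n,l,s,c=cv2.connectedComponentsWithStats(k)
i=l[180:182,258:262].max(); mask=(l==i); print(s[i])
print(fitbox(m,mask,(.566,.245,8),.064,.046,[.096]))
k=cv2.inRange(hsv,(0,150,60),(8,255,255)); n,l,s,c=cv2.connectedComponentsWithStats(k); i=1+s[1:,4].argmax();print("red",c[i]*800/512, proj(m,[[.575,.1536,.083],[.575,.1536,.07]])*800/512)
# base: corners from view (800)
cn=np.array([(143,181),(165,332),(540,332),(551,181)])*.64
P=back(m,cn,.012)[:,:2];print(np.round(P,4).tolist(),P.mean(0))
E
```

```text
TCP proj800 [[395.48463078 396.99199535]] tips z [[395.49436851 391.04610519]]
[ 234  147   53   75 3758]
(array([0.5648, 0.2461, 8.3792]), np.float64(135.30294799804688), np.int64(3758))
red [262.5360723  281.39808627] [[249.8867381  280.01852703]
 [255.61507907 274.25816234]]
[[0.5365, 0.059], [0.6477, 0.0735], [0.6091, 0.3562], [0.4982, 0.3386]] [0.57287469 0.20681994]
```

>>> carry_out(increments=[[0,[-4.9,6.6,0],[0,0,-0.3]],[0,[0,0,40],[0,0,0]],[0,[0,0,40],[0,0,0]],[0,[0,0,30],[0,0,0]],[0,[0,0,22],[0,0,0]],[0,[0,0,12],[0,0,0]],[0,[0,0,8.5],[0,0,0]],[0,[0,0,0],[0,0,0]]], force=25)

```text
t: 4.3
position: [0.5653, 0.2462, 0.0745]
tool_rot: [-180.0, -0.0, -171.7]
wrist_force: [-0.1, 0.8, 0.8]
finger_gap: 0.0852
```

>>> carry_out(increments=[[0.3,[0,0,0],[0,0,0]],[0.4,[0,0,0],[0,0,0]],[0.5,[0,0,0],[0,0,0]],[0.7,[0,0,0],[0,0,0]],[1,[0,0,0],[0,0,0]],[1,[0,0,0],[0,0,0]],[1,[0,0,0],[0,0,0]],[1,[0,0,0],[0,0,0]]])

```text
t: 5.1
position: [0.566, 0.2464, 0.0761]
tool_rot: [180.0, 0.1, -171.7]
wrist_force: [-0.6, -0.0, 5.9]
finger_gap: 0.0453
```

>>> carry_out(increments=[[1,[0,0,-8],[0,0,0]],[1,[0,0,-15],[0,0,0]],[1,[0,0,-20],[0,0,0]],[1,[0,0,-20],[0,0,0]],[1,[0,0,-20],[0,0,0]],[1,[0,0,-20],[0,0,0]],[1,[0,0,-10],[0,0,0]],[1,[0,0,0],[0,0,0]]])

```text
t: 5.9
position: [0.5663, 0.2465, 0.1901]
tool_rot: [179.9, 0.2, -171.7]
wrist_force: [0.9, -0.8, -1.0]
finger_gap: 0.045
```

```bash
python3 - <<'E'
from h import *
o=observe();print(o["t"],o["position"],o["tool_rot"],o["wrist_force"],o["finger_gap"])
a=shot("top","top2")
b=cv2.imread("pics/top0.png")
hsv=cv2.cvtColor(b,cv2.COLOR_BGR2HSV);m=camera_model("top")
print("holder800->world", back(m,np.array([(527,305),(545,351),(579,338),(560,292)])*.64,.006)[:,:2].round(4).tolist())
print("mat", back(m,np.array([(433,280),(433,342),(498,342),(496,279)])*.64,.002)[:,:2].round(4).tolist())
E
```

```text
5.9 [0.56627491 0.24645651 0.19006827] [ 1.79932222e+02  1.70560365e-01 -1.71687013e+02] [ 0.85576438 -0.80173093 -1.0170974 ] 0.04502876805901797
holder800->world [[0.5713, -0.2919], [0.4794, -0.3276], [0.5073, -0.3972], [0.6001, -0.3598]]
mat [[0.6172, -0.1023], [0.4918, -0.1045], [0.4954, -0.2339], [0.6235, -0.2297]]
```

>>> carry_out(increments=[[1,[3,-18,0],[0,0,0]],[1,[5.4,-34,0],[0,0,0]],[1,[6.5,-41,0],[0,0,0]],[1,[6.5,-41,0],[0,0,0]],[1,[6.5,-41,0],[0,0,0]],[1,[6.5,-41,0],[0,0,0]],[1,[6.5,-41,0],[0,0,0]],[1,[6.5,-41,0],[0,0,0]]])

```text
t: 6.75
position: [0.5602, -0.0583, 0.1869]
tool_rot: [180.0, -0.1, -171.7]
wrist_force: [1.7, -0.1, -0.5]
finger_gap: 0.0454
```

>>> carry_out(increments=[[1,[6.5,-41,0],[0,0,0]],[1,[6.5,-41,0],[0,0,0]],[1,[4,-26,0],[0,0,0]],[1,[0,0,0],[0,0,0]],[1,[0,0,0],[0,0,0]],[1,[0,0,0],[0,0,0]],[1,[0,0,0],[0,0,0]],[1,[0,0,0],[0,0,0]]])

```text
t: 7.55
position: [0.5605, -0.1639, 0.1878]
tool_rot: [180.0, -0.0, -171.6]
wrist_force: [-0.4, 0.4, -0.6]
finger_gap: 0.0455
```

```bash
python3 - <<'E'
from h import *
o=observe();print(o["t"],o["position"],o["tool_rot"],o["wrist_force"],o["finger_gap"],o["joint_positions"].round(1))
m=camera_model("wrist");a=shot("wrist","w2");b=a.copy()
p=o["position"]
cv2.polylines(b,[proj(m,box(8.3,p[:2],.064,.046,[p[2]+.02])).astype(np.int32)],True,(255,0,255),1)
cv2.polylines(b,[proj(m,box(8.3,p[:2],.064,.046,[p[2]-.038])).astype(np.int32)],True,(255,0,255),1)
cv2.polylines(b,[proj(m,box(2,(.557,-.1676),.13,.13,[.002])).astype(np.int32)],True,(0,255,255),1)
cv2.polylines(b,[proj(m,box(21.5,(.5395,-.344),.096,.080,[.006])).astype(np.int32)],True,(0,255,255),1)
cv2.imwrite("pics/w2o.png",cv2.resize(b,(800,600))[:,:,::-1])
E
```

```text
7.55 [ 0.56053514 -0.16393968  0.1878162 ] [ 1.79983162e+02 -8.14504877e-03 -1.71593155e+02] [-0.42806119  0.4286313  -0.56263185] 0.045470087754229116 [-11.1  13.4  27.1  97.7  -6.5  70.5 115.9]
```

View pics/w2o.png

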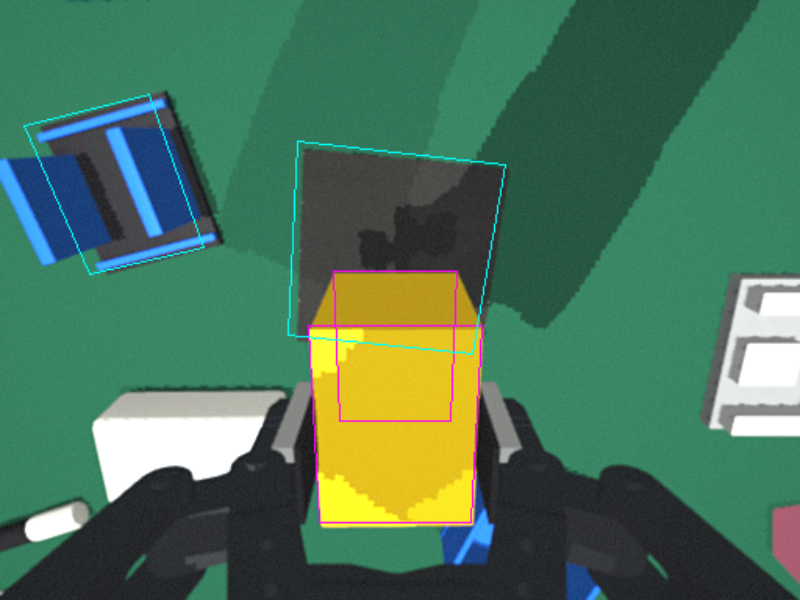

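>>> carry_out(increments=[[1,[0,0,25],[0,0,0]],[1,[0,0,35],[0,0,0]],[1,[0,0,35],[0,0,0]],[1,[0,0,25],[0,0,0]],[1,[0,0,15],[0,0,0]],[1,[0,0,7],[0,0,0]],[1,[0,0,3.5],[0,0,0]],[1,[0,0,1.5],[0,0,0]]])

```text
t: 8.4
position: [0.5612, -0.1651, 0.0417]
tool_rot: [-180.0, 0.1, -171.7]
wrist_force: [-0.3, -0.3, -0.3]
finger_gap: 0.0457
```

>>> carry_out(increments=[[1,[0,0,0.7],[0,0,0]],[1,[0,0,0],[0,0,0]],[0.35,[0,0,0],[0,0,0]],[0.2,[0,0,0],[0,0,0]],[0,[0,0,0],[0,0,0]],[0,[0,0,0],[0,0,0]],[0,[0,0,0],[0,0,0]],[0,[0,0,0],[0,0,0]]])

```text
t: 9.2
position: [0.5604, -0.1649, 0.0402]
tool_rot: [-180.0, -0.0, -171.7]
wrist_force: [-0.8, -0.2, -0.7]
finger_gap: 0.0854
```

>>> carry_out(increments=[[0,[0,0,-15],[0,0,0]],[0,[0,0,-30],[0,0,0]],[0,[0,0,-40],[0,0,0]],[0,[0,0,-35],[0,0,8]],[0,[0,0,-30],[0,0,8.2]],[0,[0,0,0],[0,0,8.2]],[0,[0,0,0],[0,0,8.2]],[0,[0,0,0],[0,0,8.2]]])

```text
t: 10.0
position: [0.5606, -0.1651, 0.1918]
tool_rot: [179.9, 0.1, 147.2]
wrist_force: [0.7, 0.2, -0.1]
finger_gap: 0.0853
```

>>> carry_out(increments=[[0,[0,0,0],[0,0,8.2]],[0,[0,0,0],[0,0,8.2]],[0,[0,0,0],[0,0,8.2]],[0,[0,0,0],[0,0,8.2]],[0,[0,0,0],[0,0,8.2]],[0,[0,0,0],[0,0,8.2]],[0,[0,0,0],[0,0,0]],[0,[0,0,0],[0,0,0]]])

```text
t: 10.8
position: [0.5605, -0.1649, 0.1909]
tool_rot: [180.0, 0.0, 98.6]
wrist_force: [-0.1, 0.9, -0.1]
finger_gap: 0.0854
```

```bash
python3 - <<'E'
from h import *
o=observe();print(o["t"],o["position"],o["tool_rot"],o["wrist_force"],o["joint_positions"].round(1))
m=camera_model("wrist");a=shot("wrist","w3");b=a.copy()
k=cv2.inRange(cv2.cvtColor(a,cv2.COLOR_RGB2HSV),(20,120,60),(36,255,255)); n,l,s,c=cv2.connectedComponentsWithStats(k);i=1+s[1:,4].argmax();print(s[i],fitbox(m,l==i,(.5604,-.1649,8.3),.064,.046,[.060,.002]))
cv2.polylines(b,[proj(m,box(8.3,(.5604,-.1649),.064,.046,[.060])).astype(np.int32)],True,(255,0,255),1)
cv2.imwrite("pics/w3o.png",cv2.resize(b,(800,600))[:,:,::-1])
# holder from w2 picture, taken at its pose: corners in 800 view
np.save("m3.npy",m,allow_pickle=True)
E
```

```text
10.8 [ 0.56052705 -0.16492553  0.19093794] [1.79966397e+02 3.38099568e-03 9.85625908e+01] [-0.09093618  0.8718882  -0.068798  ] [-21.6  14.7  40.   97.9 -10.   70.9  29.3]
[ 217  144   76   64 4674] (array([ 0.5611, -0.1653,  8.4238]), np.float64(25.26459312438965), np.int64(4674))
```

View pics/w3o.png

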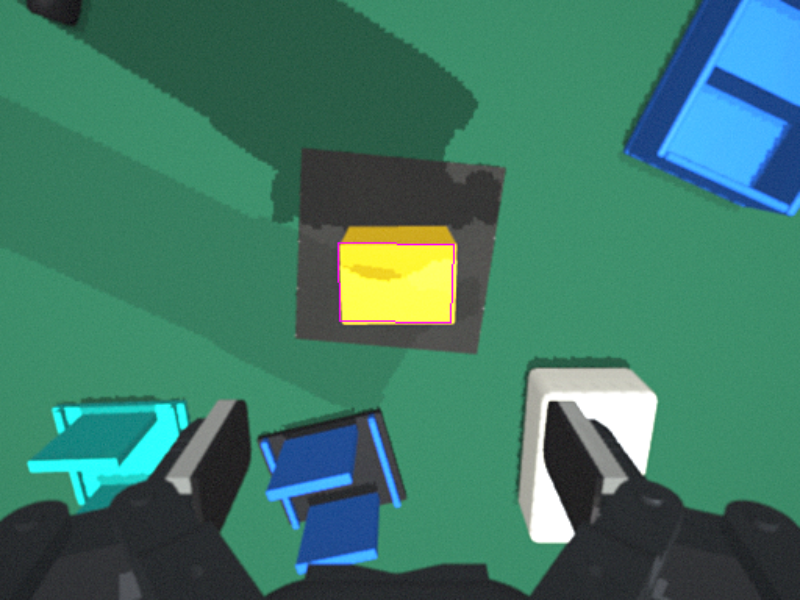

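The cover stands on the mat at (0.561, -0.165), yaw 8.4, and the overlay matches. The jaws now point along its x, so I'll take it crosswise.

>>> carry_out(increments=[[0,[0,0,25],[0,0,0.2]],[0,[0,0,35],[0,0,0]],[0,[0,0,35],[0,0,0]],[0,[0,0,25],[0,0,0]],[0,[0,0,17],[0,0,0]],[0,[0,0,9],[0,0,0]],[0,[0,0,5],[0,0,0]],[0,[0,0,0],[0,0,0]]])

```text
t: 11.65
position: [0.5605, -0.165, 0.0393]
tool_rot: [-180.0, 0.0, 98.2]
wrist_force: [0.6, -0.6, 0.1]
finger_gap: 0.0855
```

>>> carry_out(increments=[[0.15,[0,0,0],[0,0,0]],[0.25,[0,0,0],[0,0,0]],[0.4,[0,0,0],[0,0,0]],[1,[0,0,0],[0,0,0]],[1,[0,0,0],[0,0,0]],[1,[0,0,0],[0,0,0]],[1,[0,0,0],[0,0,0]],[1,[0,0,0],[0,0,0]]])

```text
t: 12.45
position: [0.5612, -0.165, 0.0404]
tool_rot: [179.9, 0.0, 98.1]
wrist_force: [-0.8, 0.9, 6.5]
finger_gap: 0.0632
```

>>> carry_out(increments=[[1,[0,0,-8],[0,0,0]],[1,[0,0,-20],[0,0,0]],[1,[0,0,-30],[0,0,0]],[1,[0,0,-35],[0,0,0]],[1,[0,0,-30],[0,0,0]],[1,[0,0,-20],[0,0,0]],[1,[0,0,-7],[0,0,0]],[1,[0,0,0],[0,0,0]]])

```text
t: 13.25
position: [0.5608, -0.165, 0.1901]
tool_rot: [179.9, 0.0, 98.1]
wrist_force: [-0.1, 0.1, 0.0]
finger_gap: 0.0634
```

>>> carry_out(increments=[[1,[-18,-1.4,0],[0,0,0]],[1,[-30,-2.4,0],[0,0,0]],[1,[-40,-3.1,0],[0,0,0]],[1,[-40,-3.1,0],[0,0,0]],[1,[-40,-3.1,0],[0,0,0]],[1,[-40,-3.1,0],[0,0,0]],[1,[-40,-3.1,0],[0,0,0]],[1,[-23,-2,0],[0,0,0]]])

```text
t: 14.05
position: [0.5757, -0.4395, 0.1868]
tool_rot: [-179.8, -0.0, 97.9]
wrist_force: [-0.3, -1.1, -0.9]
finger_gap: 0.0636
```

>>> carry_out(increments=[[1,[0,0,0],[0,0,-4]],[1,[0,0,0],[0,0,-5.4]],[1,[0,0,0],[0,0,-4]],[1,[0,0,0],[0,0,0]],[1,[0,0,0],[0,0,0]],[1,[0,0,0],[0,0,0]],[1,[0,0,0],[0,0,0]],[1,[0,0,0],[0,0,0]]])

```text
t: 14.85
position: [0.5777, -0.4361, 0.1892]
tool_rot: [-180.0, -0.0, 111.5]
wrist_force: [-0.9, -0.1, -0.6]
finger_gap: 0.0635
```

```bash
python3 - <<'E'
from h import *
o=observe();print(o["t"],o["position"],o["tool_rot"],o["wrist_force"],o["finger_gap"],o["joint_positions"].round(1))
m=camera_model("wrist");a=shot("wrist","w4");b=cv2.resize(a,(800,600),interpolation=cv2.INTER_CUBIC)
p=o["position"]; s=800/512
def L(P,c): cv2.polylines(b,[(proj(m,P)*s).astype(np.int32)],True,c,1)
L(box(o["tool_rot"][2]-90,p[:2],.064,.046,[p[2]+.02]),(255,0,255))
L(box(o["tool_rot"][2]-90,p[:2],.064,.046,[p[2]-.038]),(255,0,255))
c=np.array((.540,-.338));y=np.radians(21.5);n=np.array([-np.sin(y),np.cos(y)])
L(box(21.5,c,.096,.08,[.006]),(0,255,255))
for q in (1,-1): L(box(21.5,c+q*.031*n,.056,.008,[.064]),(255,0,0))
cv2.imwrite("pics/w4o.png",b[:,:,::-1])
E
```

```text
14.85 [ 0.57765269 -0.43612882  0.18915176] [-1.79993847e+02 -2.12910121e-03  1.11489417e+02] [-0.89167731 -0.08322646 -0.56899163] 0.06354264731112548 [  8.7  33.   38.6  76.2 -20.3  77.6  68.5]
```

View pics/w4o.png

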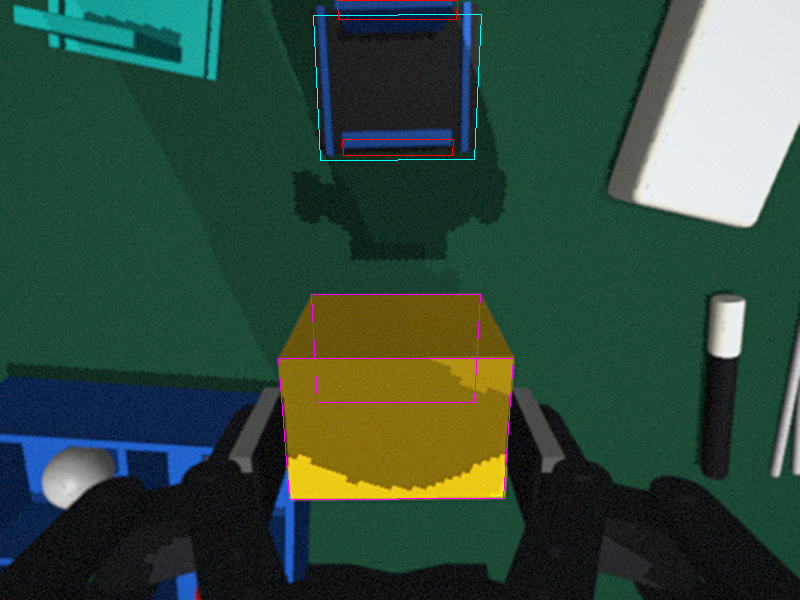

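>>> carry_out(increments=[[1,[15,0,0],[0,0,0]],[1,[22,0,0],[0,0,0]],[1,[10,0,0],[0,0,0]],[1,[0,0,0],[0,0,0]],[1,[0,0,0],[0,0,0]],[1,[0,0,0],[0,0,0]],[1,[0,0,0],[0,0,0]],[1,[0,0,0],[0,0,0]]])

```text
t: 15.7
position: [0.5603, -0.3931, 0.1891]
tool_rot: [-180.0, 0.0, 111.5]
wrist_force: [-0.3, 0.3, -0.2]
finger_gap: 0.063
```

```bash
python3 - <<'E'
from h import *
o=observe();print(o["t"],o["position"],o["tool_rot"])
m=camera_model("wrist");a=shot("wrist","w5")
np.save("m5.npy",m,allow_pickle=True); print({k:m[k] for k in ("cx","cy")})
b=a[10:190,170:340]; cv2.imwrite("pics/w5c.png",cv2.convertScaleAbs(cv2.resize(b,None,fx=3.3,fy=3.3,interpolation=cv2.INTER_CUBIC)[:,:,::-1],alpha=1.8,beta=20))
E
```

```text
15.7 [ 0.56026824 -0.39309464  0.18906022] [-1.79975338e+02  9.10637563e-03  1.11477763e+02]
{'cx': 253.4631808763291, 'cy': 193.46370994436202}
```

View pics/w5c.png

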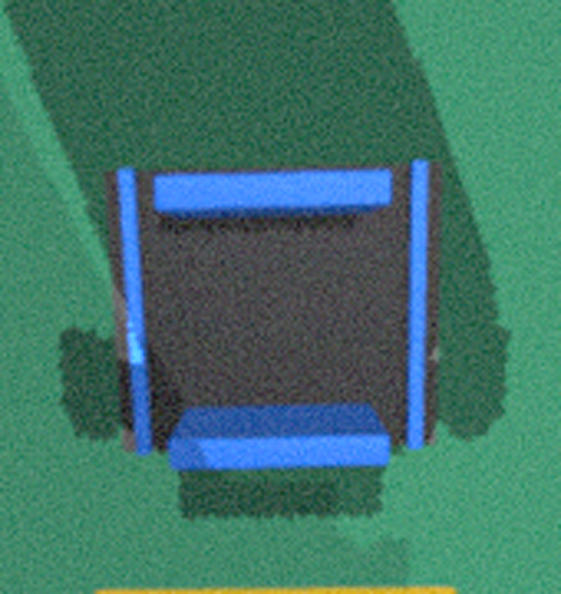

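The holder is clear. Its floor corners in the crop are (107,173), (441,163), (433,443) and (125,450). The near cheek top lies at y≈436–466 and the far one at y≈172–203. I'll fit its pose.

```bash
cat > fit.py <<'E'
from h import *
from scipy.optimize import least_squares
m=np.load("m5.npy",allow_pickle=True).item()
px=np.array([(107,173),(441,163),(433,443),(125,450),(170,468),(388,464),(390,434),(174,438),(154,178),(392,169)])/3.3+[170,10]-.35
# image right = tool y = +holder x ; image up = tool x = +holder y
M=np.array([(-48,40,6),(48,40,6),(48,-40,6),(-48,-40,6),(-28,-35,64),(28,-35,64),(28,-27,64),(-28,-27,64),(-28,35,64),(28,35,64)])/1000
def W(p):
    c,s=np.cos(p[2]),np.sin(p[2]); return np.c_[p[0]+c*M[:,0]-s*M[:,1],p[1]+s*M[:,0]+c*M[:,1],M[:,2]]
r=least_squares(lambda p:(proj(m,W(p))-px).ravel(),[.54,-.334,.375],loss="soft_l1",x_scale=[.01,.01,.05])
print(r.x[:2].round(4),np.degrees(r.x[2]),(proj(m,W(r.x))-px).round(1).tolist())
o=observe();p=o["position"];ps=np.radians(o["tool_rot"][2]);d=(r.x[:2]-p[:2])*1000
print("dx,dy mm",d@[np.cos(ps),np.sin(ps)],d@[np.sin(ps),-np.cos(ps)],"turn z",-(np.degrees(r.x[2])+90-o["tool_rot"][2]),p,o["tool_rot"])
E
python3 fit.py
```

```text
[ 0.5371 -0.3343] 22.818020442583453 [[-0.8, -0.6], [0.5, -0.2], [1.0, 0.3], [-0.4, 0.4], [0.0, 0.8], [0.6, 0.4], [0.1, -0.1], [-1.7, 0.4], [-0.2, -0.9], [0.2, -0.1]]
dx,dy mm 63.06218008807078 -0.05783995171487177 turn z -1.3300657014865607 [ 0.56027843 -0.39300543  0.18910047] [-1.79977022e+02  1.06846618e-02  1.11487955e+02]
```

>>> carry_out(increments=[[1,[15,0,0],[0,0,0]],[1,[25,0,0],[0,0,0]],[1,[16,0,0],[0,0,0]],[1,[7,0,0],[0,0,-1.3]],[1,[0,0,25],[0,0,0]],[1,[0,0,28],[0,0,0]],[1,[0,0,15],[0,0,0]],[1,[0,0,0],[0,0,0]]])

```text
t: 16.55
position: [0.5361, -0.3336, 0.1191]
tool_rot: [-179.8, -0.1, 112.8]
wrist_force: [-0.0, 0.2, -0.3]
finger_gap: 0.0632
```

>>> carry_out(increments=[[1,[0,0,0],[0,0,0]],[1,[0,0,0],[0,0,0]],[1,[0,0,0],[0,0,0]],[1,[0,0,0],[0,0,0]],[1,[0,0,0],[0,0,0]],[1,[0,0,0],[0,0,0]],[1,[0,0,0],[0,0,0]],[1,[0,0,0],[0,0,0]]])

```text
t: 17.35
position: [0.5373, -0.3339, 0.1212]
tool_rot: [-180.0, -0.0, 112.8]
wrist_force: [-0.1, 0.7, -1.0]
finger_gap: 0.0632
```

```bash
python3 fit.py | tail -1; python3 -c "
from h import *
o=observe();m=camera_model('wrist');a=shot('wrist','w6');b=cv2.resize(a,(800,600),interpolation=cv2.INTER_CUBIC);s=800/512
def L(P,c): cv2.polylines(b,[(proj(m,P)*s).astype(np.int32)],True,c,1)
p=o['position'];L(box(o['tool_rot'][2]-90,p[:2],.064,.046,[p[2]+.02]),(255,0,255));L(box(o['tool_rot'][2]-90,p[:2],.064,.046,[p[2]-.038]),(255,0,255))
y=np.radians(22.8);n=np.array([-np.sin(y),np.cos(y)])
for q in (1,-1): L(box(22.8,np.array([.5371,-.3343])+q*.031*n,.056,.008,[.064]),(255,0,0))
L(box(22.8,(.5371,-.3343),.096,.08,[.006]),(0,255,255))
cv2.imwrite('pics/w6o.png',cv2.convertScaleAbs(b[:,:,::-1],alpha=1.5))"
```

```text
dx,dy mm -0.37827941222814726 -0.3249110685871594 turn z 0.0011442018103196006 [ 0.53727736 -0.33387292  0.12121801] [-1.79996165e+02 -6.86910832e-04  1.12819165e+02]
```

View pics/w6o.png

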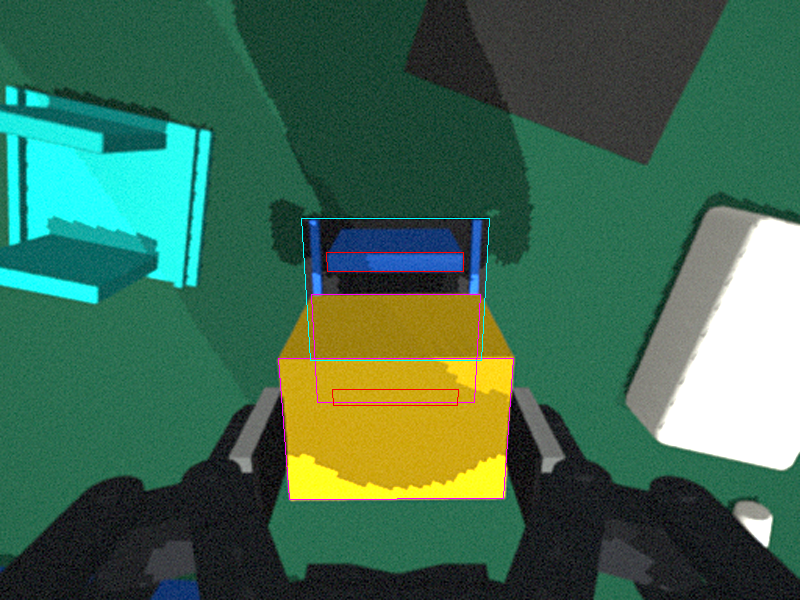

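The magenta (cover), red (cheek) and cyan (floor) overlays all lie on the picture. I'll lower the cover.

>>> carry_out(increments=[[1,[-0.4,0,15],[0,0,0]],[1,[0,0,20],[0,0,0]],[1,[0,0,16],[0,0,0]],[1,[0,0,12],[0,0,0]],[1,[0,0,7],[0,0,0]],[1,[0,0,4],[0,0,0]],[1,[0,0,1.5],[0,0,0]],[1,[0,0,0.5],[0,0,0]]])

```text
t: 18.2
position: [0.5377, -0.3345, 0.0456]
tool_rot: [180.0, 0.0, 112.8]
wrist_force: [-0.2, -0.3, -0.9]
finger_gap: 0.0633
```

>>> carry_out(increments=[[1,[0,0,0.5],[0,0,0]],[1,[0,0,0.5],[0,0,0]],[1,[0,0,0],[0,0,0]],[1,[0,0,0],[0,0,0]],[1,[0,0,0],[0,0,0]],[1,[0,0,0],[0,0,0]],[1,[0,0,0],[0,0,0]],[1,[0,0,0],[0,0,0]]])

```text
t: 19.0
position: [0.5376, -0.3344, 0.0445]
tool_rot: [180.0, 0.0, 112.8]
wrist_force: [-0.6, 1.0, 3.3]
finger_gap: 0.0635
```

Contact shows as +3.3 N at z = 0.0445, so the cover is home. I'll release and rise.

>>> carry_out(increments=[[0.25,[0,0,0],[0,0,0]],[0.15,[0,0,0],[0,0,0]],[0,[0,0,0],[0,0,0]],[0,[0,0,0],[0,0,0]],[0,[0,0,0],[0,0,0]],[0,[0,0,0],[0,0,0]],[0,[0,0,0],[0,0,0]],[0,[0,0,0],[0,0,0]]])

```text
t: 19.8
position: [0.5374, -0.3343, 0.0443]
tool_rot: [180.0, 0.0, 112.8]
wrist_force: [0.4, 0.1, -0.1]
finger_gap: 0.0856
```

>>> carry_out(increments=[[0,[0,0,-8],[0,0,0]],[0,[0,0,-20],[0,0,0]],[0,[0,0,-35],[0,0,0]],[0,[0,0,-40],[0,0,0]],[0,[0,0,-30],[0,0,0]],[0,[0,0,-20],[0,0,0]],[0,[0,0,0],[0,0,0]],[0,[0,0,0],[0,0,0]]])

```text
t: 20.6
position: [0.5375, -0.3343, 0.1976]
tool_rot: [180.0, 0.0, 112.8]
wrist_force: [-0.9, 0.5, -0.5]
finger_gap: 0.0857
```

```bash
python3 - <<'E'
from h import *
o=observe();print(o["t"],o["position"],o["tool_rot"],o["joint_positions"].round(1))
m=camera_model("wrist");a=shot("wrist","w7")
k=cv2.inRange(cv2.cvtColor(a,cv2.COLOR_RGB2HSV),(20,120,40),(36,255,255)); n,l,s,c=cv2.connectedComponentsWithStats(k);i=1+s[1:,4].argmax()
for z in (.058,.064,.070):print(z,fitbox(m,l==i,(.5373,-.3343,22.8),.064,.046,[z]), s[i])
b=cv2.resize(a,(800,600),interpolation=cv2.INTER_CUBIC)
cv2.polylines(b,[(proj(m,box(22.8,(.5371,-.3343),.064,.046,[.064]))*800/512).astype(np.int32)],True,(255,0,255),1)
cv2.imwrite("pics/w7o.png",cv2.convertScaleAbs(b[:,:,::-1],alpha=1.4))
E
```

```text
20.6 [ 0.53748248 -0.33429394  0.19759713] [1.79959439e+02 2.39571490e-02 1.12815125e+02] [ -3.1  21.1  40.   90.4 -14.   73.5  61.8]
0.058 (array([ 0.5373, -0.3342, 22.6855]), np.float64(166.0742645263672), np.int64(3919)) [ 217  148   73   58 3919]
0.064 (array([ 0.5365, -0.3328, 22.8582]), np.float64(108.94232177734375), np.int64(3919)) [ 217  148   73   58 3919]
0.07 (array([ 0.536 , -0.3314, 22.4117]), np.float64(86.74957275390625), np.int64(3919)) [ 217  148   73   58 3919]
```

View pics/w7o.png

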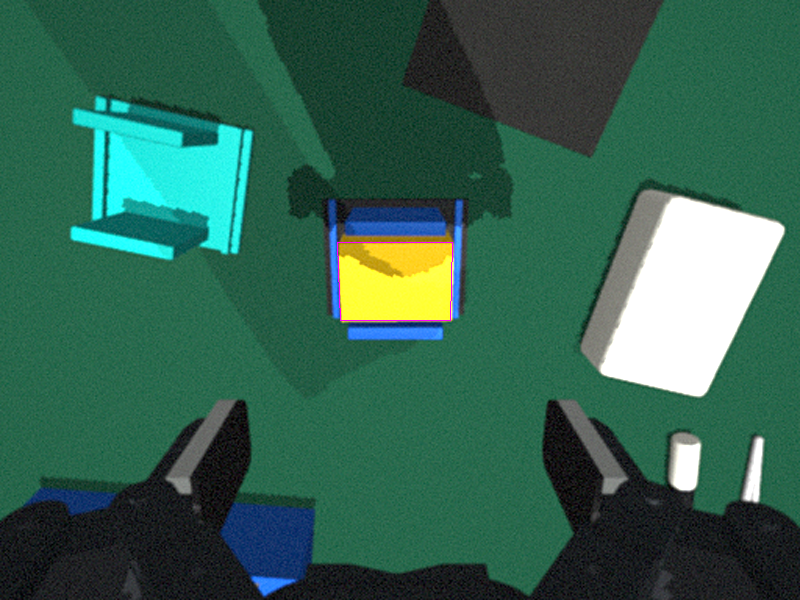

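The cover is home: the overlay at top height 0.064 coincides, centred and square. Next I'll go to the knob.

>>> carry_out(increments=[[0,[20,10.5,0],[0,0,0]],[0,[39.7,20.8,0],[0,0,0]],[0,[39.7,20.8,0],[0,0,0]],[0,[39.7,20.8,0],[0,0,0]],[0,[39.7,20.8,0],[0,0,0]],[0,[39.7,20.8,0],[0,0,0]],[0,[39.7,20.8,0],[0,0,0]],[0,[39.7,20.8,0],[0,0,0]]])

```text
t: 21.45
position: [0.5649, 0.0027, 0.1961]
tool_rot: [-179.9, -0.0, 112.8]
wrist_force: [0.8, -1.0, -0.4]
finger_gap: 0.0849
```

>>> carry_out(increments=[[0,[39.7,20.8,0],[0,0,0]],[0,[39.7,20.8,0],[0,0,0]],[0,[39.7,20.8,0],[0,0,0]],[0,[19.5,10.2,0],[0,0,0]],[0,[0,0,0],[0,0,-8.4]],[0,[0,0,0],[0,0,-8.4]],[0,[0,0,0],[0,0,-8.4]],[0,[0,0,0],[0,0,-8.4]]])

```text
t: 22.25
position: [0.5782, 0.1566, 0.1957]
tool_rot: [-179.9, -0.1, 146.8]
wrist_force: [0.3, 0.5, -0.6]
finger_gap: 0.0852
```

>>> carry_out(increments=[[0,[0,0,0],[0,0,-8.4]],[0,[0,0,0],[0,0,-8.4]],[0,[0,0,0],[0,0,-8.4]],[0,[0,0,0],[0,0,-8.4]],[0,[0,0,0],[0,0,-8.3]],[0,[0,0,0],[0,0,0]],[0,[0,0,0],[0,0,0]],[0,[0,0,0],[0,0,0]]])

```text
t: 23.05
position: [0.5788, 0.1567, 0.1967]
tool_rot: [-180.0, -0.0, -171.9]
wrist_force: [0.7, 0.3, 0.3]
finger_gap: 0.0853
```

```bash
python3 - <<'E'
from h import *
o=observe();print(o["t"],o["position"],o["tool_rot"],o["joint_positions"].round(1))
m=camera_model("wrist");a=shot("wrist","w8")
hsv=cv2.cvtColor(a,cv2.COLOR_RGB2HSV);k=cv2.inRange(hsv,(0,130,40),(8,255,255))|cv2.inRange(hsv,(172,130,40),(180,255,255))
n,l,s,c=cv2.connectedComponentsWithStats(k);i=1+s[1:,4].argmax();mask=(l==i).astype(np.float32);print(s[i],c[i])
t=np.linspace(0,2*np.pi,60,endpoint=False)
def f(p,dz=0):
    P=np.vstack([np.c_[p[0]+.015*np.cos(t),p[1]+.015*np.sin(t),np.full(60,z+dz)] for z in (.057,.083)])
    r=np.zeros(mask.shape,np.float32);cv2.fillConvexPoly(r,cv2.convexHull((proj(m,P)*16).astype(np.int32)),1.,8,4)
    return ((cv2.GaussianBlur(r,(0,0),1)-cv2.GaussianBlur(mask,(0,0),1))**2).sum()
p=np.array([.579,.157])
r=minimize(f,p,method="Nelder-Mead",options=dict(initial_simplex=[p,p+[.006,0],p+[0,.006]]));print(r.x.round(4),r.fun)
ps=np.radians(o["tool_rot"][2]);d=(r.x-o["position"][:2])*1000
print("dx,dy",d@[np.cos(ps),np.sin(ps)],d@[np.sin(ps),-np.cos(ps)])
E
```

```text
23.05 [0.57875966 0.15665538 0.19669347] [-1.79984860e+02 -4.70061264e-02 -1.71883666e+02] [-33.3  14.4  16.5  94.4  -4.3  71.9  82.3]
[ 240  165   33   38 1009] [255.77106046 183.61645193]
[0.5781 0.1588] 115.54863739013672
dx,dy 0.3333569599856643 2.1803490537419004
```

>>> carry_out(increments=[[0,[0,2.2,20],[0,0,-0.2]],[0,[0,0,30],[0,0,0]],[0,[0,0,30],[0,0,0]],[0,[0,0,22],[0,0,0]],[0,[0,0,14],[0,0,0]],[0,[0,0,8],[0,0,0]],[0,[0,0,3.7],[0,0,0]],[0,[0,0,0],[0,0,0]]], force=80)

```text
t: 23.9
position: [0.5789, 0.1591, 0.0699]
tool_rot: [180.0, 0.0, -171.5]
wrist_force: [0.7, 0.5, 0.3]
finger_gap: 0.0853
```

>>> carry_out(increments=[[0.4,[0,0,0],[0,0,0]],[0.55,[0,0,0],[0,0,0]],[0.65,[0,0,0],[0,0,0]],[0.8,[0,0,0],[0,0,0]],[1,[0,0,0],[0,0,0]],[1,[0,0,0],[0,0,0]],[1,[0,0,0],[0,0,0]],[1,[0,0,0],[0,0,0]]])

```text
t: 24.7
position: [0.579, 0.159, 0.0705]
tool_rot: [180.0, 0.0, -171.5]
wrist_force: [-2.3, 0.0, 7.6]
finger_gap: 0.0261
```

>>> carry_out(increments=[[1,[0,0,-2],[0,0,0]],[1,[0,0,-3],[0,0,0]],[1,[0,0,-3],[0,0,0]],[1,[0,0,-3],[0,0,0]],[1,[0,0,-2],[0,0,0]],[1,[0,0,-1],[0,0,0]],[1,[0,0,0],[0,0,0]],[1,[0,0,0],[0,0,0]]])

```text
t: 25.5
position: [0.5786, 0.1589, 0.0834]
tool_rot: [-180.0, -0.0, -171.5]
wrist_force: [4.8, 1.6, -9.7]
finger_gap: 0.0262
```

```bash
python3 - <<'E'
from h import *
o=observe();print(o["t"],o["position"],o["wrist_force"],o["finger_gap"])
m=camera_model("wrist");a=shot("wrist","w9")
cv2.imwrite("pics/w9c.png",cv2.resize(a[150:384,120:400],None,fx=2.5,fy=2.5,interpolation=2)[:,:,::-1])
E
```

```text
25.5 [0.57862213 0.15893705 0.08336533] [ 4.80660299  1.60413186 -9.65817175] 0.026214625926652135
```

View pics/w9c.png

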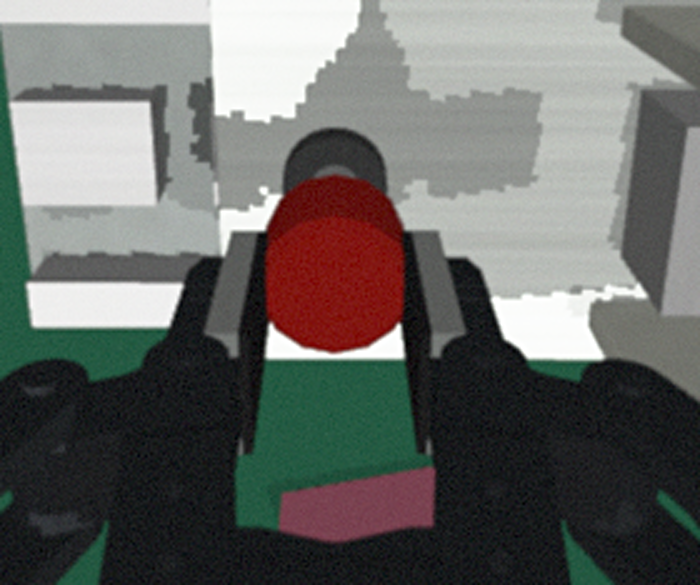

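>>> carry_out(increments=[[1,[0,0,-1],[0,0,0]],[1,[0,3,0],[0,0,0]],[1,[0,8,0],[0,0,0]],[1,[0,9,0],[0,0,0]],[1,[0,9,0],[0,0,0]],[1,[0,7,0],[0,0,0]],[1,[0,3.5,0],[0,0,0]],[1,[0,0,0],[0,0,0]]])

```text
t: 26.35
position: [0.5728, 0.1984, 0.0844]
tool_rot: [-180.0, 0.0, -171.5]
wrist_force: [4.8, 2.5, -9.6]
finger_gap: 0.0258
```

>>> carry_out(increments=[[1,[0,0,0],[0,0,0]],[1,[0,0,2],[0,0,0]],[1,[0,0,3],[0,0,0]],[1,[0,0,3],[0,0,0]],[1,[0,0,3],[0,0,0]],[1,[0,0,2],[0,0,0]],[1,[0,0,0],[0,0,0]],[1,[0,0,0],[0,0,0]]])

```text
t: 27.15
position: [0.5729, 0.1981, 0.0716]
tool_rot: [180.0, 0.0, -171.5]
wrist_force: [4.1, 3.0, -6.3]
finger_gap: 0.0256
```

>>> carry_out(increments=[[1,[0,0,1],[0,0,0]],[0.5,[0,0,0],[0,0,0]],[0.3,[0,0,0],[0,0,0]],[0,[0,0,0],[0,0,0]],[0,[0,0,0],[0,0,0]],[0,[0,0,0],[0,0,0]],[0,[0,0,0],[0,0,0]],[0,[0,0,0],[0,0,0]]])

```text
t: 27.95
position: [0.5728, 0.198, 0.0705]
tool_rot: [-180.0, -0.0, -171.5]
wrist_force: [-0.1, -0.2, -0.3]
finger_gap: 0.0857
```

>>> carry_out(increments=[[0,[0,0,-10],[0,0,0]],[0,[0,0,-25],[0,0,0]],[0,[0,0,-35],[0,0,0]],[0,[0,0,-35],[0,0,0]],[0,[0,0,-20],[0,0,0]],[0,[0,0,0],[0,0,0]],[0,[0,0,0],[0,0,0]],[0,[0,0,0],[0,0,0]]])

```text
t: 28.75
position: [0.5722, 0.1978, 0.1947]
tool_rot: [-180.0, -0.1, -171.5]
wrist_force: [0.3, 0.0, -0.1]
finger_gap: 0.0852
```

```bash
python3 - <<'E'
from h import *
o=observe();print(o["t"],o["position"],o["tool_rot"],o["wrist_force"])
m=camera_model("wrist");a=shot("wrist","w10");mt=camera_model("top");tp=shot("top","top3")
hsv=cv2.cvtColor(a,cv2.COLOR_RGB2HSV);k=cv2.inRange(hsv,(0,130,40),(8,255,255))|cv2.inRange(hsv,(172,130,40),(180,255,255))
n,l,s,c=cv2.connectedComponentsWithStats(k);i=1+s[1:,4].argmax();mask=(l==i).astype(np.float32);print(s[i],c[i])
t=np.linspace(0,2*np.pi,60,endpoint=False)
for dz in (0,.003,.011):
  def f(p):
    P=np.vstack([np.c_[p[0]+.015*np.cos(t),p[1]+.015*np.sin(t),np.full(60,z+dz)] for z in (.057,.083)])
    r=np.zeros(mask.shape,np.float32);cv2.fillConvexPoly(r,cv2.convexHull((proj(m,P)*16).astype(np.int32)),1.,8,4)
    return ((cv2.GaussianBlur(r,(0,0),1)-cv2.GaussianBlur(mask,(0,0),1))**2).sum()
  p=np.array([.573,.198])
  r=minimize(f,p,method="Nelder-Mead",options=dict(initial_simplex=[p,p+[.006,0],p+[0,.006]]));print(dz,r.x.round(4),r.fun)
# holder cover in top view
hs=cv2.cvtColor(tp,cv2.COLOR_RGB2HSV);k=cv2.inRange(hs,(20,120,60),(36,255,255));n,l,s,c=cv2.connectedComponentsWithStats(k)
for i in range(1,n):
    if s[i,4]>80: print(c[i].round(1),s[i])
print(proj(mt,[.5371,-.3343,.064]))
w=cv2.resize(a,(400,300)); q=cv2.resize(tp[160:260,280:413],(400,300),interpolation=2)
cv2.imwrite("pics/fin.png",np.hstack([w,q])[:,:,::-1])
E
```

```text
28.75 [0.57222467 0.19784761 0.19465436] [-1.79977030e+02 -8.49900211e-02 -1.71480601e+02] [ 0.25922011  0.02811001 -0.09517146]
[ 238  166   33   39 1027] [253.86660175 184.82862707]
0 [0.5724 0.1983] 115.04417419433594
0.003 [0.5717 0.1982] 136.65432739257812
0.011 [0.5683 0.1979] 212.536865234375
[356.  204.2] [345 192  23  27 363]
[500.  196.9] [496 192   9  11  81]
[507.3 226.7] [502 221  10  12  99]
[131.3 245.9] [115 225  29  39 643]
[[355.13510788 203.20520363]]
```

View pics/fin.png

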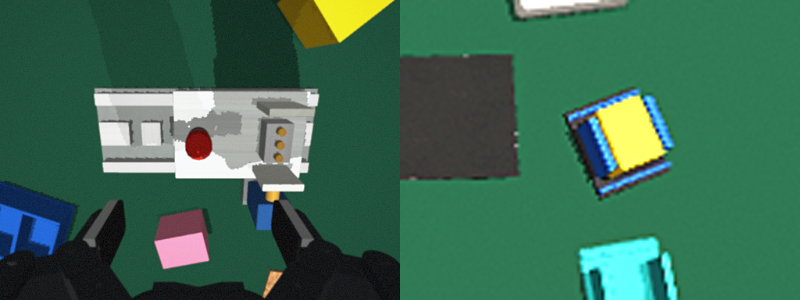

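The knob moved 39.9 mm, and the dz = 0 fit is best with the same residual as at the start, so the plunger is down. The filter faces the port and the cover is in the holder. I'll hand it in.

```bash
python3 -c "
from h import *
print(hand_in())"
```

```text
the job is handed in; nothing more can be done
None
```

I handed the job in at about 29 s on the robot's clock. No verdict is reported, but my last checks all agree with the task.

- **Cover:** I lifted the small yellow cover off the filter and put it down on the mat. I then took it again crosswise by its end faces and lowered it into the blue-and-black holder. Contact showed as +3.3 N at the expected height, and after release the wrist camera put it within about 2 mm of the holder's centre and square. The final top view still shows it in the holder.
- **Carriage and plunger:** I pulled the knob up about 14 mm, with a spring force of about 9.7 N. I slid the carriage one notch and let the knob down, where the force had fallen to 6.3 N. The camera measured 39.9 mm of knob travel. Of the three heights I fitted, fully down fitted best, with the same residual as at the start.
- **Bystanders:** I saw no sign that the foam block, screwdriver or parts bin moved, but I did not measure them at the end.

**Disagreements:**
- My first positions from the top camera were 5–10 mm off from the wrist camera, so I used the wrist camera for everything.
- The fit of the cover's height after release slightly preferred 6 mm higher than fully home. Shading at the cover's edge spoils that fit, so I went by the contact height and the picture overlay.
- While gripping the knob the gap read 26 mm for its 30 mm diameter. I took this as give in the pads at 80 N.

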